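Feed the round core to the escapement stop

ROBOT

A 6-joint arm with a two-finger parallel gripper is mounted at the origin on the work surface. World frame = base frame: x ahead of the robot, y to its left, z up, the work surface at z = 0. Lengths are in m, angles in rad, forces in N, time in s.
With the tool pointing down it reaches from about 0.275 to 0.825 m from the base axis. Payload 4.9 kg.
Tool frame: the origin (TCP) lies midway between the tips of the shut fingers; the grasp point (between the pads) lies 19 mm behind it (bot.grip_depth is the distance from the TCP to the grasp point, in m); y points along the fingers, x is the direction in which the jaws open and shut, and the axes are right-handed (so a half turn about y gives the same grasp; the last joint's range is limited). The gripper opens to 85 mm and grips with 20 to 120 N. Pads are 22 mm wide; open, the fingers measure 114 mm over their backs; the gripper's body (76 mm by 85 mm) begins 54 mm behind the grasp point. The pads swing forward as they close: fully open they stand 13 mm farther back than shut.
Start: joints at [1.062, 0.326, -0.193, 1.052, 0, 1.437], TCP at [0.201, 0.512, 0.231] pointing down, gripper open.
Joint ranges: [-2.65, 2.65], [-0.97, 1.79], [-1.3, 1.35], [-1.93, 2.1], [-1.47, 1.37], [-3.14, 3.14]. Speed limits (rad/s): [2.57, 2.57, 3.14, 3.14, 3.14, 3.14].

INTERFACE

Orientations are given as a unit quaternion [w, x, y, z].
In Python, from cell import bot gives the robot as it stands. Calls block until the motion is done:
- bot.move_pose(position, orientation): joint-space move of the TCP to a pose.
- bot.move_linear(position, speed=0.15, rotation=None, until_force=None): straight line of the TCP; rotation=None keeps the orientation; speed is the mean speed in m/s. With until_force (N) it stops when the force on the tool has changed by that much, and returns True; else False.
- bot.goto_joints(angles): joint-space move.
- bot.set_gripper(opening, grasp_force=None): opening from 0.0 (shut) to 1.0 (fully open); grasp_force is the grip in N (None keeps the last); returns when the fingers have stopped.
- bot.wait(seconds).
- bot.solve_ik(position, orientation): joint angles nearest the present ones, or None.
- bot.camera(name): name is "scene" or "top" or "wrist"; returns the picture (384x512x3 uint8, red, green, blue); there is no depth.
- bot.calibration(name): a dict with "mtx" (3x3 intrinsics, pixels), "extrinsics" (4x4, takes a point from world to camera coordinates); the wrist camera has in their place "hand_eye" (4x4, takes a point from camera to tool coordinates, whose origin is the TCP and whose axes are the tool frame's). Camera axes: x right, y down, z forward; pixel columns grow to the right and rows downward; lengths in m; the calibration is good to about 2 mm. A picture is of the moment at which its call begins: read the wrist's pose just before it. calibration takes no time and is no camera call.
A pose or a line that the arm cannot do raises bot.PlanningError and nothing moves.
- bot.close_job(): hands the job in, once; it reports no verdict.
Trained networks look in the newest picture that a camera, given by its name, has taken for a name from the list of things; names that differ only in an ending like _2 or _b are one class to them, and where a whole thing is asked for, a point or a joint stands for the part that bears it (a point fixed in the world has none). Each returns a list of dicts, best first, with "confidence" (0 to 1); they miss things now and then, are a little off and sometimes report something else, mostly with a low value. They report only what shows in the picture. A call takes as long as a camera call.
- bot.search_frame(camera, thing): "bbox" ([left, top, width, height] in pixels, round what is visible of it).
Readings, each from a call of its own:
- bot.read_clock(): time.
- bot.read_joint_positions(): joint angles.
- bot.read_joint_vel(): joint speeds.
- bot.read_joint_efforts(): joint torques, N m.
- bot.read_position(): TCP position.
- bot.read_tool_rot(): TCP orientation.
- bot.read_ft_force(): force on the tool from outside, world axes, zero at the start.
- bot.read_moment(): the same for the moment, N m.
- bot.read_gripper_width(): opening from 0.0 (shut) to 1.0 (fully open).
Only numpy, scipy, OpenCV 4.12 (cv2) and the standard library are available. Lean on these libraries where they do the work, as an engineer would, in place of code of your own. Each camera call takes 0.05 s, during which the arm holds its last target.

TASK

Two sloped feed chutes stand on the lab bench, each with one dark part waiting in its lane. Push the round pot core down its chute, keeping it on the lane floor, until it rests flat against the steel stop blade at the lower end, then let go; leave the square transformer in the other chute where it is.

Things in the scene. Friction and masses are not known exactly. Their poses are not given: they have to be found in the camera images.
- core: round ferrite pot core, a dark grey disc 44 mm in diameter and 30 mm high, 110 to 220 g, lying flat in one of the two chutes, with a gap of 100 to 165 mm between its edge and the stop. Friction holds it on the slope: it does not slide by itself. Origin at the centre of its underside, z along its axis, normal to the chute floor; its turn about z has no meaning.
- chute: the chute holding the round core, an aluminium channel screwed to the bench: floor 52 mm wide between rails 14 mm high and 4 mm thick, 10 degree slope. Origin mid-lane on the floor, 55 mm above the bench; x down the slope (roughly away from the robot), y across, z normal to the floor. Floor runs from x = -130 mm (open upper end) to the stop at x = 105 mm. The other chute is alike.
- stop (a point): point on the uphill face of the fixed steel stop blade of the core's chute, on the lane's middle line at floor level, about 37 mm above the bench; axes as the chute's. Blade 6 mm thick, 26 mm high, 60 mm wide, a grey solenoid housing behind it. With the core against it, the core's origin is at x = -22 mm, y = 0 (up to 4 mm off), z = 0 here.
- block: square potted transformer, dark grey, 44 x 44 mm and 30 mm high, lying flat in the other chute, about 160 mm or more from the core, to the left or right: to be left alone. Origin at the centre of its underside, z normal to the chute floor.

How it is judged:
By the outcome, as a careful person would: the job done as asked, in the order asked, and still so for the second after the job is handed in, with the robot touching nothing.
It also fails if it takes over 29 s, if anything falls off the work surface, if the arm or the gripper's body presses on something with over 40 N, if the wrist force passes 120 N, or if a joint passes its speed limit or range.

## Working session

There is one attempt and no reset: what is moved stays moved. The work goes in short steps, each a Python script; the robot and the scene stay as the last script left them, time stands still between calls to the robot, and variables do not carry over. Pictures are saved under pics/ and viewed, and the job is handed in when it is done.

```bash
mkdir -p pics
python3 - <<'E'
from cell import bot
import cv2,numpy as np
for n in ["scene","top"]:
    im=bot.camera(n); cv2.imwrite(f"pics/{n}0.png",im[:,:,::-1])
    c=bot.calibration(n); print(n,np.round(c["mtx"],1).tolist(),np.round(c["extrinsics"],4).tolist())
    for t in ["core","block","stop","chute"]:
        try: print(t,[(np.round(d["bbox"],1).tolist(),round(d["confidence"],2)) for d in bot.search_frame(n,t)])
        except Exception as e: print(t,e)
print(bot.read_clock(),bot.read_tool_rot(),bot.read_ft_force())
E
```

```text
scene [[348.3, 0.0, 255.7], [0.0, 348.3, 192.6], [0.0, 0.0, 1.0]] [[0.3751, 0.927, 0.0094, -0.2104], [0.7346, -0.291, -0.613, -0.3743], [-0.5654, 0.2368, -0.7901, 1.0778], [0.0, 0.0, 0.0, 1.0]]
core [([324.4, 128.3, 22.6, 23.2], 0.66), ([308.6, 119.5, 67.8, 105.4], 0.53)]
block [([150.4, 189.2, 30.1, 35.9], 0.58)]
stop [([305.4, 118.3, 71.6, 108.1], 0.78)]
chute [([309.0, 116.1, 68.3, 109.4], 0.79)]
top [[412.9, 0.0, 259.0], [0.0, 412.9, 180.7], [0.0, 0.0, 1.0]] [[-0.0143, -0.9989, -0.0454, 0.0185], [-0.9865, 0.0215, -0.1624, 0.5974], [0.1632, 0.0424, -0.9857, 0.7718], [0.0, 0.0, 0.0, 1.0]]
core [([137.7, 219.2, 26.7, 23.7], 0.83)]
block [([347.9, 188.9, 25.2, 31.2], 0.74)]
stop [([123.5, 138.4, 65.4, 134.8], 0.82)]
chute [([121.6, 133.4, 68.3, 143.0], 0.94)]
0.5 [-0.58439686  0.58441437  0.39806265 -0.39810334] [-0.16418825  0.37154111  0.47333897]
```

View pics/scene0.png

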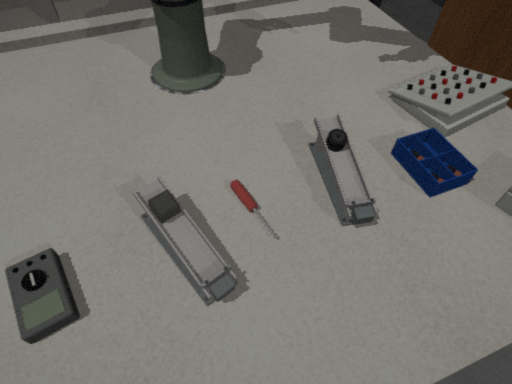

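View pics/top0.png

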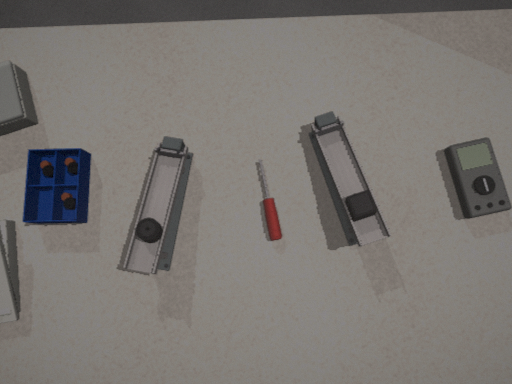

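Run:
```python
import cv2
a=cv2.imread("pics/top0.png")[125:285,105:205]; cv2.imwrite("pics/topc.png",cv2.resize(a,None,fx=3.7,fy=3.7,interpolation=cv2.INTER_CUBIC))
a=cv2.imread("pics/scene0.png")[105:235,295:385]; cv2.imwrite("pics/scenec.png",cv2.resize(a,None,fx=4.6,fy=4.6,interpolation=cv2.INTER_CUBIC))
```

```text
(no output)
```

View pics/topc.png

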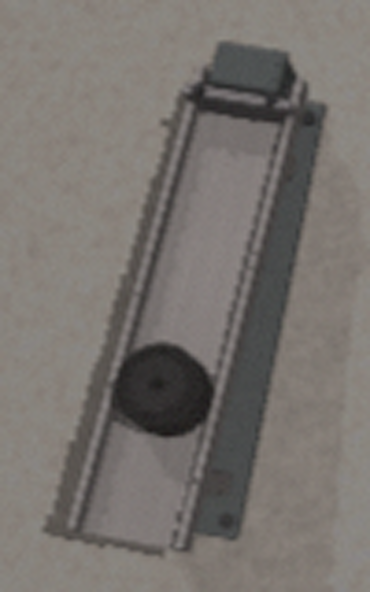

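View pics/scenec.png

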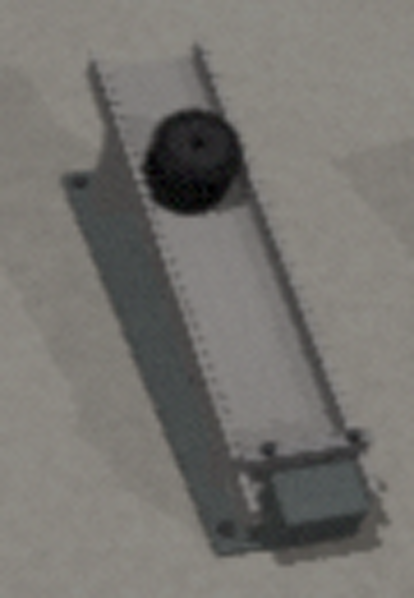

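The pictures show the core in the +y chute: top (147,228), scene (338,136). The square block is in the other chute, and the low ends lead away from the robot. Next I'll fit the chute pose from the rail edges and overlay it.

```bash
cat > fit.py <<'E'
from cell import bot
import cv2,numpy as np
from scipy.optimize import least_squares
from scipy.spatial.transform import Rotation as R
def proj(n,P):
    c=bot.calibration(n);T=np.array(c["extrinsics"]);P=np.atleast_2d(P)
    q=(P@T[:3,:3].T+T[:3,3])@np.array(c["mtx"]).T
    return q[:,:2]/q[:,2:]
def chute(p):
    # x axis horizontally at yaw, sloping down 10 deg
    r=R.from_euler("z",p[2])*R.from_euler("y",np.deg2rad(10))
    return r.as_matrix(),np.array([p[0],p[1],0.055])
E
cat > dofit.py <<'E'
from fit import *
t=lambda u,v:(105+u/3.7,125+v/3.7)
s=lambda u,v:(295+u/4.6,105+v/4.6)
ends=[("top",(-.13,.028,.014),t(75,528)),("top",(-.13,-.028,.014),t(180,547)),
("scene",(-.13,-.028,.014),s(93,62)),("scene",(-.13,.028,.014),s(198,46))]
lines=[("top",.028,t(190,100)),("top",-.028,t(292,110)),("top",.028,t(130,325)),("top",-.028,t(235,330)),
("scene",-.028,s(232,445)),("scene",.028,s(340,425)),("scene",.028,s(260,210))]
def res(p):
    M,o=chute(p); W=lambda q:M@np.array(q)+o; r=[]
    for n,q,uv in ends: r+=list(proj(n,W(q))[0]-uv)
    for n,y,uv in lines:
        a,b=proj(n,[W((-.13,y,.014)),W((.105,y,.014))]); d=(b-a)/np.linalg.norm(b-a); e=np.array(uv)-a
        r.append(d[0]*e[1]-d[1]*e[0])
    return r
f=least_squares(res,[.5,.25,0.2],loss="soft_l1"); print(f.x,np.round(res(f.x),1))
M,o=chute(f.x)
def resc(c):
    W=M@np.array([c[0],c[1],.030])+o
    return np.r_[proj("top",W)[0]-t(157,383),proj("scene",W)[0]-s(199,143)]
g=least_squares(resc,[-.05,0]);print("core",g.x,np.round(g.fun,1),"gap",.105-.022-g.x[0], M@np.r_[g.x,0]+o)
print("stop",M@[.105,0,0]+o)
for n,off,k,sz in [("top",(105,125),3.7,(100,160)),("scene",(295,105),4.6,(90,130))]:
    im=cv2.imread(f"pics/{n}0.png")[off[1]:off[1]+sz[1],off[0]:off[0]+sz[0]]
    im=cv2.resize(im,None,fx=k,fy=k,interpolation=cv2.INTER_CUBIC)
    D=lambda P,c:cv2.polylines(im,[np.int32((proj(n,np.array(P)@M.T+o)-off)*k)],False,c,1)
    for y in(-.026,.026):D([(-.13,y,0),(.105,y,0)],(0,255,0))
    for y in(-.028,.028):D([(-.13,y,.014),(.105,y,.014)],(0,255,255))
    D([(.105,-.03,0),(.105,.03,0),(.105,.03,.026),(.105,-.03,.026),(.105,-.03,0)],(0,0,255))
    a=np.linspace(0,6.3,40)
    for z in(0,.03):D(np.c_[g.x[0]+.022*np.cos(a),g.x[1]+.022*np.sin(a),0*a+z],(255,128,0))
    cv2.imwrite(f"pics/ov_{n}.png",im)
np.save("chute.npy",np.r_[f.x,g.x])
E
python3 dofit.py
```

```text
[ 0.55309775  0.20651343 -0.18381947] [-0.7 -0.9  0.2 -0.7 -0.9 -1.8 -0.9 -1.3 -0.2  0.1  0.5 -0.1 -1.2  0.9
  0. ]
core [-0.05536802  0.00104606] [-0.6 -0.2 -0.8  0.2] gap 0.13836801754134606 [0.49968073 0.21750862 0.06461456]
stop [0.65476048 0.18761248 0.03676694]
```

View pics/ov_top.png

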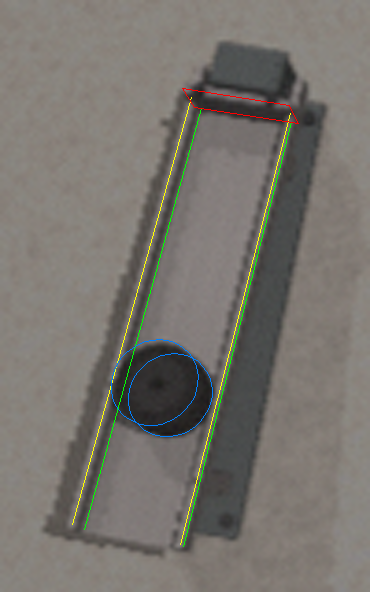

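View pics/ov_scene.png

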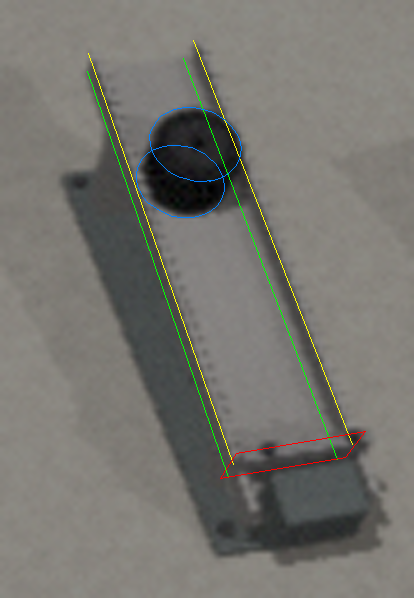

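The overlay matches within about 1 px in both views, the fitted gap is 138 mm (within the stated 100–165) and the stop height is 36.8 mm. I'll hover uphill of the core with a slightly open, vertical tool, jaws across the lane, so the tips touch low.

```bash
cat > h.py <<'E'
from fit import *
v=np.load("chute.npy"); M,o=chute(v[:3]); W=lambda x,y,z:M@np.array([x,y,z])+o
def quat(s):
    X=s*M[:,1]; Y=np.array([0,0,-1.]); Z=np.cross(X,Y)
    q=R.from_matrix(np.c_[X,Y,Z]).as_quat(); return q[[3,0,1,2]]
E
python3 - <<'E'
from h import *
p=W(-.100,0,.008); up=p+[0,0,.12]
print(p)
j0=bot.read_joint_positions();best=None
for s in(1,-1):
    j=bot.solve_ik(up,quat(s)); print(s,None if j is None else np.round(j,2))
    if j is not None and (best is None or abs(j-j0).max()<best[0]): best=(abs(np.array(j)-j0).max(),s)
s=best[1];np.save("s.npy",s)
bot.set_gripper(0.12)
bot.move_pose(up,quat(s))
print(bot.read_position(),up,bot.read_gripper_width(),bot.read_clock())
P=bot.read_position();q=bot.read_tool_rot();H=np.array(bot.calibration("wrist")["hand_eye"]);K=np.array(bot.calibration("wrist")["mtx"])
im=np.ascontiguousarray(bot.camera("wrist")[:,:,::-1])
Rt=R.from_quat(np.array(q)[[1,2,3,0]]).as_matrix()
def pw(p):
    c=(np.array(p)-P)@Rt; c=np.linalg.inv(H)@np.r_[c,1]; u=K@c[:3]; return u[:2]/u[2]
def D(Q,c): cv2.polylines(im,[np.int32([pw(W(*a)) for a in Q])],False,c,1)
for y in(-.026,.026):D([(-.07,y,0),(.105,y,0)],(0,255,0))
for y in(-.028,.028):D([(-.07,y,.014),(.105,y,.014)],(0,255,255))
a=np.linspace(0,6.3,40);D(np.c_[v[3]+.022*np.cos(a),v[4]+.022*np.sin(a),0*a+.03],(255,128,0))
cv2.imwrite("pics/w1.png",im)
E
```

```text
[0.45764189 0.22426042 0.08024328]
1 [ 0.31  0.28 -0.35  0.95  0.    0.49]
-1 [ 0.31  0.28 -0.35  0.95  0.   -2.65]
[0.4573936  0.22493772 0.20034479] [0.45764189 0.22426042 0.20024328] 0.11859450544017253 2.6417
```

View pics/w1.png

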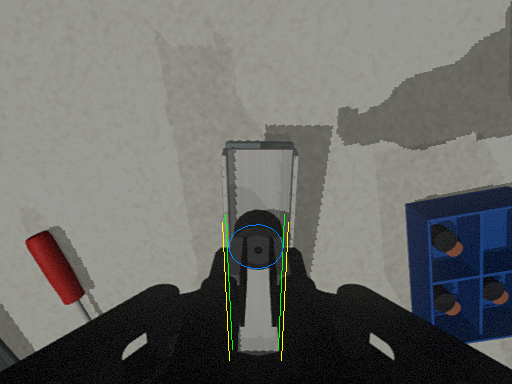

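The wrist view shows the chute, but I need to check which end is which and where the TCP projects.

```bash
cat >> h.py <<'E'
def wrist(fn,cx):
    P=bot.read_position();q=bot.read_tool_rot();H=np.array(bot.calibration("wrist")["hand_eye"]);K=np.array(bot.calibration("wrist")["mtx"])
    im=np.ascontiguousarray(bot.camera("wrist")[:,:,::-1]); cv2.imwrite("pics/raw_"+fn,im)
    Rt=R.from_quat(np.array(q)[[1,2,3,0]]).as_matrix()
    def pw(p):
        c=np.linalg.inv(H)@np.r_[(np.array(p)-P)@Rt,1]; u=K@c[:3]; return u[:2]/u[2]
    def D(Q,c): cv2.polylines(im,[np.int32([pw(W(*a)) for a in Q])],False,c,1)
    for y in(-.026,.026):D([(-.13,y,0),(.105,y,0)],(0,255,0))
    for y in(-.028,.028):D([(-.13,y,.014),(.105,y,.014)],(0,255,255))
    D([(.105,-.03,.026),(.105,.03,.026)],(0,0,255))
    a=np.linspace(0,6.3,40);D(np.c_[cx+.022*np.cos(a),v[4]+.022*np.sin(a),0*a+.03],(255,128,0))
    cv2.imwrite("pics/"+fn,im)
    return pw(P),Rt@H[:3,3]+P,Rt@H[:3,2],[pw(W(x,0,0)) for x in(-.13,.105)]
E
python3 -c "
from h import *
print(wrist('w2.png',v[3]))"
```

```text
(array([254.36781386, 252.58431883]), array([0.38768093, 0.23965896, 0.34398518]), array([ 0.27753274, -0.05127455, -0.95934691]), [array([254.76803053, 149.68727296]), array([255.36588563, 349.80575393])])
```

View pics/w2.png

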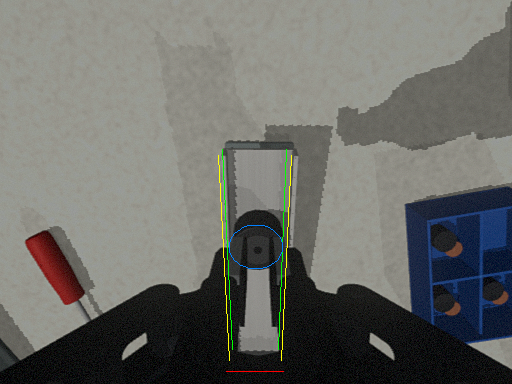

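View pics/raw_w2.png

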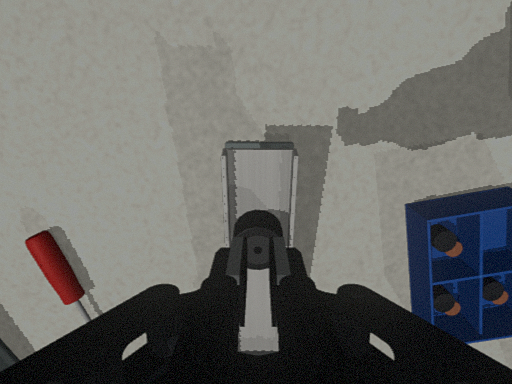

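The camera sits uphill. The core's centre hole (258,250) lies midway between the fingers (about 245 and 272), so lateral alignment is good. The 4 px overlay offset is hand-eye error. Next: descend with a force guard, then push.

Run:
```python
from h import *
p=W(-.104,0,.008)
print(bot.move_linear(p+[0,0,.03],speed=.1), bot.move_linear(p,speed=.04,until_force=5))
print(bot.read_position()-p,bot.read_ft_force(),bot.read_clock())
im=bot.camera("scene");cv2.imwrite("pics/s2.png",cv2.resize(im[90:240,270:410,::-1],None,fx=4,fy=4,interpolation=cv2.INTER_CUBIC))
```

```text
False False
[1.54922551e-04 5.01702129e-05 9.56405920e-05] [-0.04656145 -0.43913499 -0.10889321] 4.6833
```

View pics/s2.png

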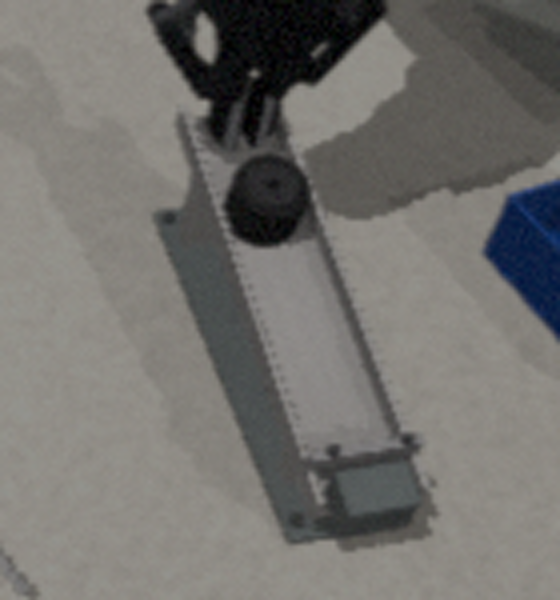

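The fingers are between the rails behind the core, which sits at crop (268,200), and there's no contact force yet. Pushing now: first most of the way, then slowly to the stop.

Run:
```python
from h import *
ci=lambda:M.T@(bot.read_position()-o)
print(bot.move_linear(W(.028,0,.008),speed=.04,until_force=8),ci(),M.T@bot.read_ft_force(),bot.read_clock())
im=bot.camera("scene");cv2.imwrite("pics/s3.png",cv2.resize(im[90:240,270:410,::-1],None,fx=4,fy=4,interpolation=cv2.INTER_CUBIC))
```

```text
False [ 2.79392435e-02 -6.01702362e-06  7.99087947e-03] [-0.23190078  0.23605413 -0.60739853] 8.1833
```

View pics/s3.png

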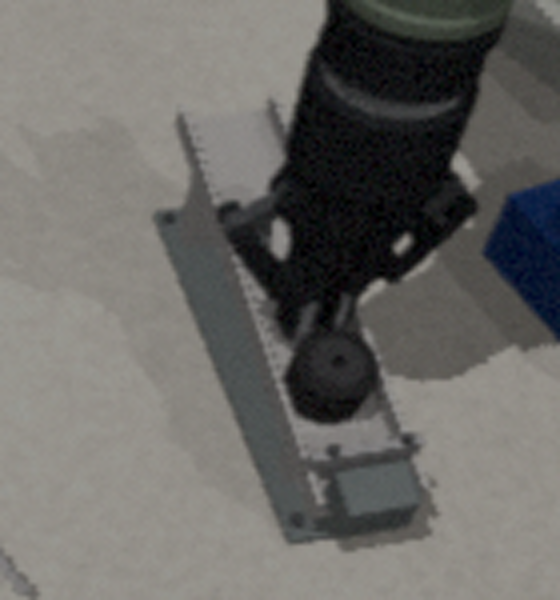

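The core, at crop (330,375), is still flat and centred, about 20 mm from the blade. I'll finish slowly with a force stop.

Run:
```python
from h import *
ci=lambda:M.T@(bot.read_position()-o)
print(bot.move_linear(W(.060,0,.008),speed=.02,until_force=5),ci(),M.T@bot.read_ft_force(),bot.read_clock())
im=bot.camera("scene");cv2.imwrite("pics/s4.png",cv2.resize(im[90:240,270:410,::-1],None,fx=4,fy=4,interpolation=cv2.INTER_CUBIC))
```

```text
True [ 0.0506159  -0.00017885  0.00707214] [0.03170412 0.8731011  0.5665349 ] 9.35
```

View pics/s4.png

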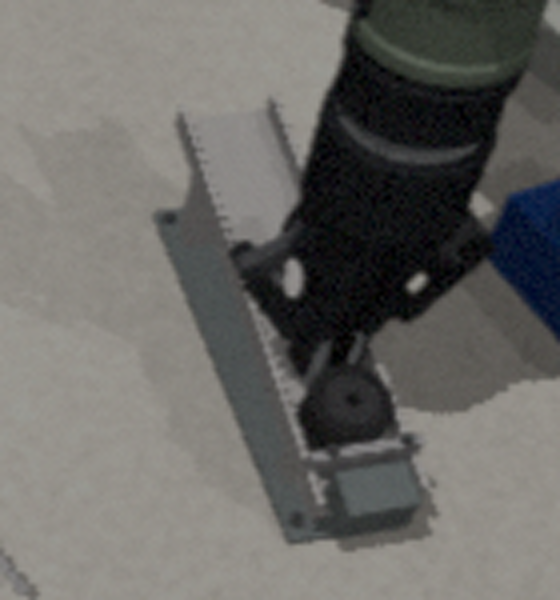

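The force stop came at x=50.6 mm (50 predicted), but a light strip shows between core and blade and the core may be tilted. I'll zoom in on all the views.

Run:
```python
from h import *
print(M.T@bot.read_ft_force(),M.T@(bot.read_position()-o))
cx=.083
for n in("scene","top"):
    im=np.ascontiguousarray(bot.camera(n)[:,:,::-1]); 
    c=proj(n,W(.083,0,.015))[0]; x0,y0=int(c[0]-25),int(c[1]-25)
    a=cv2.resize(im[y0:y0+50,x0:x0+50],None,fx=8,fy=8,interpolation=cv2.INTER_CUBIC); b=a.copy()
    D=lambda P,c:cv2.polylines(b,[np.int32((proj(n,np.array(P)@M.T+o)-[x0,y0]+.5)*8)],False,c,1)
    D([(.105,-.03,0),(.105,.03,0),(.105,.03,.026),(.105,-.03,.026),(.105,-.03,0)],(0,0,255))
    t=np.linspace(0,6.3,40)
    for z in(0,.03):D(np.c_[cx+.022*np.cos(t),.022*np.sin(t),0*t+z],(255,128,0))
    cv2.imwrite(f"pics/z_{n}.png",np.hstack([a,b]))
```

```text
[0.13881033 0.6009145  1.16905041] [ 0.05054672 -0.00025609  0.00681039]
```

View pics/z_scene.png

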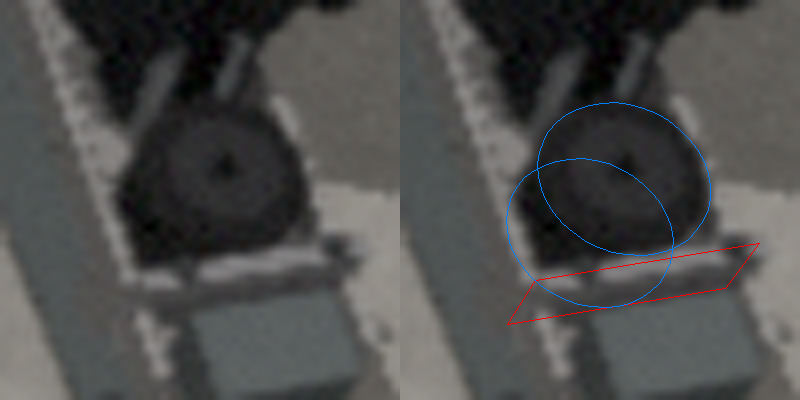

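View pics/z_top.png

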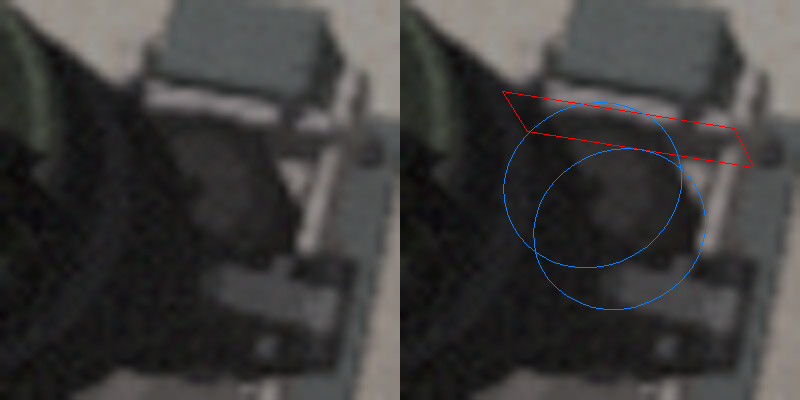

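The light strip is the blade's 6 mm top edge. The core's outline matches the "seated, flat" model. I'll back off uphill, lift clear and check.

```bash
python3 - <<'E'
from h import *
bot.move_linear(W(.015,0,.010),speed=.05)
bot.move_linear(W(.015,0,.010)+[0,0,.10],speed=.12)
bot.move_linear(W(-.14,0,.010)+[0,0,.12],speed=.15)
print(bot.read_clock(),bot.read_ft_force())
cx=.083
for n in("scene","top"):
    im=np.ascontiguousarray(bot.camera(n)[:,:,::-1]);cv2.imwrite(f"pics/f_{n}.png",im)
    print(n,[(t,[(np.round(d["bbox"],1).tolist(),round(d["confidence"],2)) for d in bot.search_frame(n,t)][:1]) for t in("core","block")])
    c=proj(n,W(.083,0,.015))[0]; x0,y0=int(c[0]-25),int(c[1]-25)
    a=cv2.resize(im[y0:y0+50,x0:x0+50],None,fx=8,fy=8,interpolation=cv2.INTER_CUBIC); b=a.copy()
    D=lambda P,c:cv2.polylines(b,[np.int32((proj(n,np.array(P)@M.T+o)-[x0,y0]+.5)*8)],False,c,1)
    D([(.105,-.03,0),(.105,.03,0),(.105,.03,.026),(.105,-.03,.026),(.105,-.03,0)],(0,0,255))
    t=np.linspace(0,6.3,40)
    for z in(0,.03):D(np.c_[cx+.022*np.cos(t),.022*np.sin(t),0*t+z],(255,128,0))
    cv2.imwrite(f"pics/zz_{n}.png",np.hstack([a,b]))
E
python3 -c "
import cv2,numpy as np
a=cv2.imread('pics/zz_scene.png');b=cv2.imread('pics/zz_top.png')
cv2.imwrite('pics/zz.png',cv2.resize(np.vstack([a,b]),(600,600)))"
```

```text
12.5583 [0.50293044 0.73682215 0.37345598]
scene [('core', [([343.4, 179.7, 21.9, 22.7], 0.73)]), ('block', [([151.3, 190.8, 30.0, 33.1], 0.64)])]
top [('core', [([155.8, 151.2, 23.8, 29.0], 0.64)]), ('block', [([345.6, 189.2, 26.2, 30.9], 0.74)])]
```

View pics/zz.png

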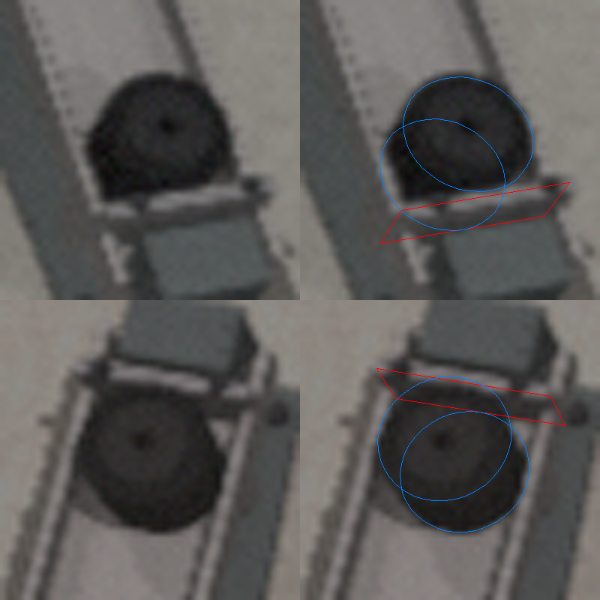

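View pics/f_top.png

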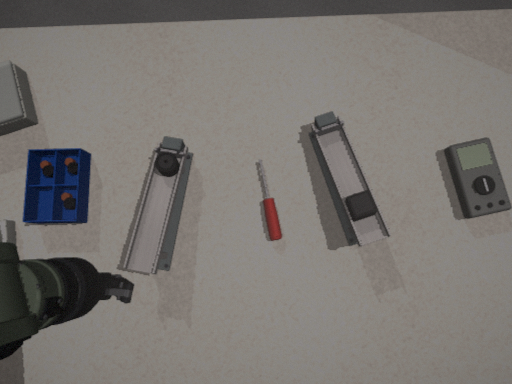

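The core sits at the stop, flat, with the robot clear, and the block's box is unchanged within detector noise. A gap of a millimetre or so can't be ruled out from these views, so I'll look straight down at the blade line with the wrist camera.

Run:
```python
from h import *
up=W(.165,0,0); up[2]=.17
cur=bot.read_position()
bot.move_linear(np.r_[up[:2],.19],speed=.2)
r=wrist("w5.png",.083);print(np.round(r[0]),M.T@(r[1]-o),bot.read_clock())
im=cv2.imread("pics/raw_w5.png");h=im[100:300,150:362];cv2.imwrite("pics/w5z.png",cv2.resize(h,None,fx=2.9,fy=2.9,interpolation=cv2.INTER_CUBIC))
```

```text
[254. 253.] [0.04177654 0.00175636 0.29064075] 14.5583
```

View pics/raw_w5.png

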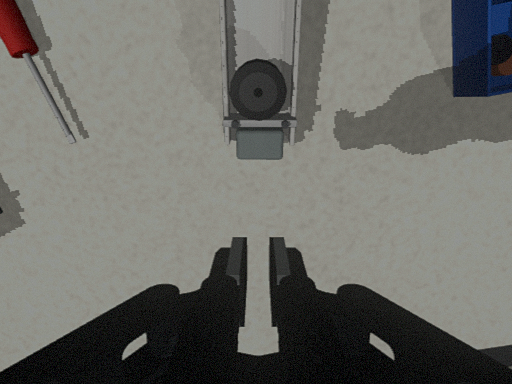

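View pics/w5z.png

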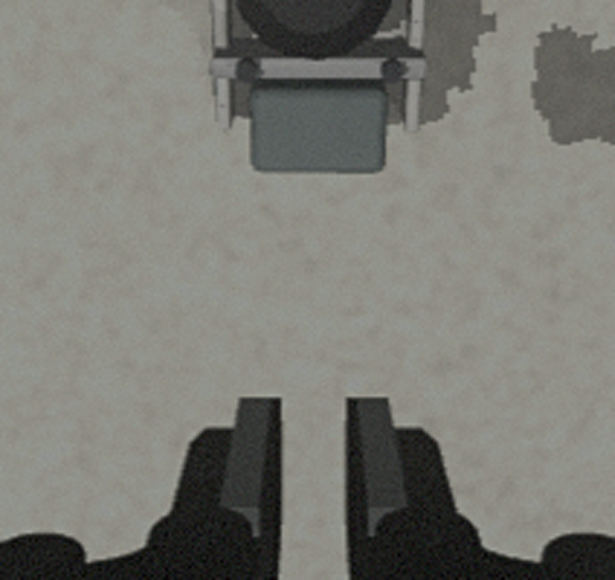

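Here the core's lower edge is near row 120 at column 258, with the blade's top edge starting around there. I'll measure that.

Run:
```python
import cv2,numpy as np
im=cv2.imread("pics/raw_w5.png")
cv2.imwrite("pics/w5zz.png",cv2.resize(im[50:140,210:310],None,fx=6.5,fy=6.5,interpolation=cv2.INTER_CUBIC))
g=im.mean(2)
for c in (226,232,236,248,253,258,263,268,282,288): print(c,np.round(g[110:134,c-1:c+2].mean(1)).astype(int))
print(np.round(g[91,222:294]).astype(int)); print(np.round(g[55:70,256:261].mean(1)).astype(int))
```

```text
226 [125 124 128 129 131 130  93  57  55  58 116 135 131 127 121 121 111 142
 145 143 143 142 142 142]
232 [79 79 78 58 56 59 57 57 56 61 88 73 68 69 67 64 65 66 75 82 80 76 80 78]
236 [64 79 94 60 53 55 59 54 61 54 49 49 53 60 57 61 60 57 60 66 65 66 74 74]
248 [ 40  40  37  42  37  42  39  41  37  55 114 135 129 124 124 124 117  53
  45  40  56  71  81  86]
253 [ 51  43  37  41  39  38  37  43  31  45 114 132 128 127 123 125 116  55
  44  45  51  74  80  87]
258 [ 53  49  37  41  35  39  40  39  36  33  64 133 128 129 124 125 116  51
  42  43  56  73  80  90]
263 [ 50  40  36  36  39  38  40  39  37  44 109 132 127 125 124 123 119  48
  37  41  51  72  82  86]
268 [ 39  39  38  41  35  37  37  35  40  57 108 132 127 124 123 124 118  53
  39  41  51  72  79  87]
282 [ 78 131 132  76  51  54  53  58  55  56  99  70  60  62  60  71  77  52
  54  60  53  60  63  72]
288 [123 125  92  60  54  52  55  54  57  60 105  75  61  65  66  62  85  61
  69  68  69  70  68  73]
[104 131 144 133 127  82  57  51  51  38  51  44  48  44  45  45  43  52
  54  56  53  58  54  52  57  51  54  58  53  52  54  48  32  23  33  34
  20  26  31  29  34  54  51  49  48  51  51  50  48  52  54  53  55  49
  50  45  35  40  32  40  41  41  46  33  40  73  77  79  69  50  70 136]
[132 132 136 116  42  25  29  42  44  42  43  43  41  44  43]
```

View pics/w5zz.png

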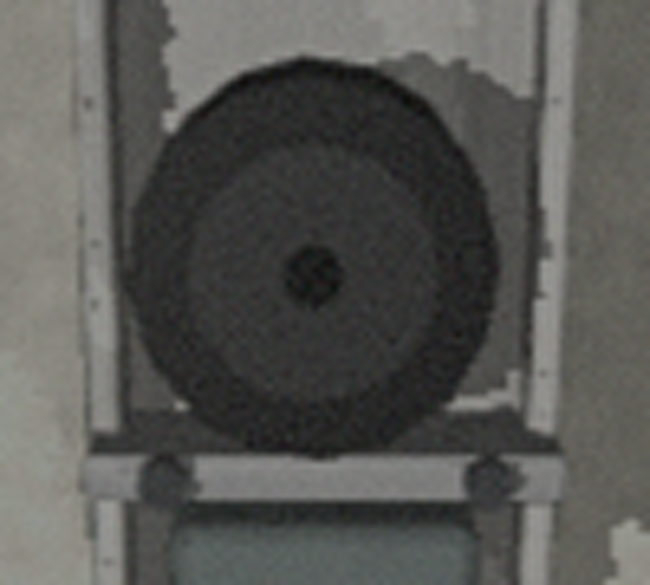

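At column 258 the core's top edge overlaps the blade by about 0.65 px. Full contact would give about 1.2 px with parallax, so a gap of up to roughly 0.5 mm is possible, perhaps a small rebound. There's time left, so I'll add one slow nudge.

Run:
```python
from h import *
ci=lambda:np.round(M.T@(bot.read_position()-o),4)
p=W(.038,0,.008)
bot.move_linear(p+[0,0,.09],speed=.2)
bot.move_linear(p,speed=.1,until_force=5); print(ci(),bot.read_clock())
print(bot.move_linear(W(.0535,0,.008),speed=.012,until_force=3),ci(),M.T@bot.read_ft_force(),bot.read_clock())
bot.move_linear(W(.030,0,.0095),speed=.05)
bot.move_linear(W(.030,0,.010)+[0,0,.09],speed=.15)
up=W(.165,0,0);bot.move_linear(np.r_[up[:2],.19],speed=.2)
wrist("w6.png",.083)
im=cv2.imread("pics/raw_w6.png");g=im.mean(2)
for c in(248,253,258,263,268):print(c,np.round(g[114:126,c-1:c+2].mean(1)).astype(int))
cv2.imwrite("pics/w6zz.png",cv2.resize(im[50:140,210:310],None,fx=6.5,fy=6.5,interpolation=cv2.INTER_CUBIC))
print(bot.read_clock())
```

```text
[0.0385 0.0002 0.0088] 16.4167
True [ 0.0504 -0.0002  0.0071] [-0.11333829  0.94617073  0.26937969] 17.4417
248 [ 37  44  38  42  39  39  39  57 119 134 128 126]
253 [ 42  37  40  43  39  40  36  49 119 131 128 125]
258 [ 40  40  36  39  39  40  37  35  76 132 127 126]
263 [ 36  39  39  35  36  40  33  46 113 134 127 126]
268 [ 38  36  35  34  39  36  39  57 117 130 126 125]
19.6333
```

View pics/w6zz.png

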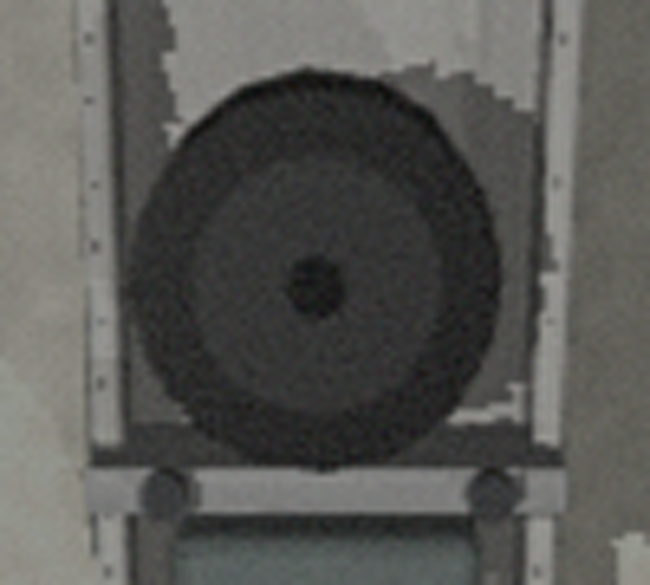

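The picture is the same (core edge over the blade edge at column 258), and the force stop came at the same place (50.4 against 50.6 mm), so the core is against the stop. I'm handing in.

```bash
python3 -c "
from cell import bot
bot.close_job()"
```

```text
the job is handed in; nothing more can be done
```

The round core is down its chute, lying flat on the lane floor against the steel stop. I pushed it there with the slightly open fingers, backed off uphill and lifted clear. The clock read 19.6 s just before I handed the job in.

- **Seating:** Force stops of 5 N, then 3 N on a second slow nudge, came at the same spot (50.6 and 50.4 mm down the chute; about 50 mm predicted). The last wrist picture, taken from above with the robot clear, shows the core flat and its edge meeting the blade.
- **Disagreement:** The core's top edge overlaps the blade by about 0.65 px, where full contact should give about 1.2 px, so a gap of up to about 0.5 mm can't be ruled out. The second nudge did not change this.
- **Block:** I never touched the square transformer. Its detected position after the main push matched the start within a few pixels; I did not check it again after the nudge.
- **Calibration:** The wrist camera's overlay was about 4 px off to one side. I aligned to the fingers seen in the picture instead.

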